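# Point out the box with no knob and the knob it needs, then call the fitter

### The job

Final inspection of jewellery boxes: point at the one box that has no knob on its lid, with the fingertips held still about three centimetres above the middle of that lid for two seconds, and then in the same way, for two seconds, about three centimetres above the loose round knob in the parts tray. Then gently push the call lamp's lever fully over to its far end to call the fitter, and finish clear of everything. Touch nothing but the lever and its base, lift nothing, and come down over no other box and no other part in the tray: cross them a good hand's breadth up.

Things in the scene. Friction and masses are not known exactly. Their poses are not given: they have to be found in the camera images.
- bare_box_lid (a point): Centre of the lid's top face of the box WITHOUT a knob: a walnut jewellery box, 90 mm (x) by 120 mm (y) by 65 mm high, standing loose on the white foam pad (10 mm thick). Its lid is flat, with only a small dark 9 mm screw hole in the middle. Which of the three places in the row it takes changes.
- knobbed_box_a_lid (a point): Centre of the lid's top face of a box with a knob (its place in the row changes): a walnut jewellery box, 90 mm (x) by 120 mm (y) by 65 mm high, standing loose on the white foam pad (10 mm thick). A round brass knob, 28 mm across, stands 26 mm above this point.
- knobbed_box_b_lid (a point): The same for the other box with a knob (its place in the row changes too): same size and the same 26 mm high brass knob above this point.
- knob_top (a point): Top centre of the loose round brass knob, 28 mm across and 26 mm high, standing upright like those on the lids. It lies loose, in one of the three compartments of the open plywood tray; which one changes. The tray measures 85 x 240 mm and its walls are 22 mm high over the table, its floor about 5 mm thick; the compartments are about 78 mm apart.
- pull_top (a point): Top centre of a brass bow handle, 52 mm long and 24 mm high, in another compartment of the tray. Not the part to point at.
- bracket_top (a point): Top, over the middle, of a flat L-shaped brass corner bracket, 40 x 40 mm and 6 mm thick, in another compartment of the tray. Not the part to point at.
- call_base: Call lamp switch: a fixed grey block, 70 mm (x) by 50 mm (y) by 25 mm high, origin under the block's centre on the table. A toggle lever rises from its middle: the pivot axis is parallel to the block's y, 22 mm above the table. A lamp on a like block adjoins it on its +y side (its centre 50 mm from the origin), 69 mm high with its clear dome. The switch stands left or right of the middle and is turned up to about 0.3 rad.
- call (a joint): Angle of the lever, rad. At 0 it leans 0.5 rad from upright towards the block's -x side (towards the robot), at 1.0 it is fully over, 0.5 rad from upright towards the block's +x side (away from the robot). Light to move (about 1 N at the ball), it stays where it is left and stops at 1.0. It starts near 0.
- call_tip (a point): Centre of the black ball, 26 mm across, at the end of the lever: 80 mm from the pivot, on a steel stick 10 mm thick. It moves with the lever.

How it is judged:
By the outcome, as a careful person would: the job done as asked, in the order asked, and still so for the second after the job is handed in, with the robot touching nothing.
It also fails if it takes over 62 s, if anything falls off the work surface, if the arm or the gripper's body presses on something with over 40 N, if the wrist force passes 120 N, or if a joint passes its speed limit or range.

### The arm

A 6-joint arm with a two-finger parallel gripper is mounted at the origin on the work surface. World frame = base frame: x ahead of the robot, y to its left, z up, the work surface at z = 0. Lengths are in mm, angles in rad, forces in N, time in s.
With the tool pointing down it reaches from about 300 to 775 mm from the base axis. Payload 14.6 kg.
Tool frame: the origin (TCP) lies between the finger pads; the fingertips stand 19 mm ahead of it and the grasp point (between the pads) is the TCP; z points along the fingers, y is the line along which they close (so a half turn about z gives the same grasp; the last joint's range is limited). The gripper opens to 94 mm and grips with 3 to 60 N. Pads are 16 mm wide; open, the fingers measure 119 mm over their backs; the gripper's body (75 mm by 177 mm) begins 78 mm behind the grasp point.
Start: joints at [1.279, 0.3, 1.521, -0, 1.321, -0.067], TCP at [122.599, 536.152, 224.446] pointing down, gripper open.
Joint ranges: [-3.03, 3.03], [-0.79, 2.21], [0.23, 2.52], [-1.04, 4.18], [0, 3.07], [-2.55, 2.55]. Speed limits (rad/s): [2.22, 2.22, 2.57, 3.14, 3.14, 3.14].

### API

Orientations are given as [roll, pitch, yaw] about the fixed x, y, z axes, in that order (R = Rz(yaw) Ry(pitch) Rx(roll)).
In Python, from cell import monitor, imaging, job, find_in, trace gives the robot as it stands. The module is installed in compiled form; this text tells all that it offers.
- The arm moves only by the tool arm_command, never from a script. Its argument "steps" is a list of rows, each a list of 5 numbers: the opening, from 0 (shut) to 1 (fully open), then the shift along the tool's x, y, z in mm, then the turn about the tool's z in degrees. In form: [[gripper, dx, dy, dz, turn], ...]. A call has 1 to 20 rows; each row is the pose to reach, as a shift and turn from the pose commanded when the call began, along the tool's axes at that moment; what a row does not reach only later rows make up. A row lasts 1/8 s, in which the tool goes at most 62.5 mm and 10.7 degrees, less where a joint would pass 70% of its speed; a pose out of reach is approached as far as the arm can. A call with a gripper value outside its range is refused whole. The fingers move at their own pace and stop on an object; "force" is the grip in N (left out, the last holds). Time passes only in rows, so rows that repeat a pose let the fingers close. It gives the time, the measured TCP pose, the force, the opening and the grip force at its end, in the units of the state.
- monitor.read_state(): the state, without advancing time (a new reading comes with each control period).
- imaging.camera(name): name is "scene" or "top"; returns a dict with "img" (480x640x3 uint8, red, green, blue), "mtx" (3x3 intrinsics, pixels), "view" (4x4, takes a point from world to camera coordinates). Camera axes: x right, y down, z forward; pixel columns grow to the right and rows downward; lengths in mm; the calibration is good to about 2 mm. A picture is of the moment at which its call begins. There is no depth.
- job.sign_off(): hands the job in; it is judged then, once.
Trained networks look in a picture, given as the dict that the camera call returned (one of the last four; its "shot" number tells which), for a name from the list of things; names that differ only in an ending like _2 or _b are one class to them, and where a whole thing is asked for, a point or a joint stands for the part that bears it (a point fixed in the world has none). Each returns a list of dicts, best first, with "p" (0 to 1); they miss things now and then, are a little off and sometimes report something else, mostly with a low value. They report only what shows in the picture. A call takes as long as a camera call.
- find_in(picture, target): "rect" ([centre column, centre row, width, height] in pixels, round what is visible of it).
- trace(picture, target): "region" (480x640 bool, what is visible of it) and "rect" ([centre column, centre row, width, height] in pixels, round what is visible of it).
The state is a dict: "clock": time; "joints": joint angles; "qd": joint speeds; "effort": joint torques, N m; "eef_pos": TCP position; "eef_rot": TCP orientation; "wrist_force": force on the tool from outside, world axes, zero at the start; "moment": the same for the moment, N m; "finger_gap": finger opening in mm; "finger_force": force on a finger pad.
Only numpy, scipy, OpenCV 4.12 (cv2) and the standard library are available. Lean on these libraries where they do the work, as an engineer would, in place of code of your own. Each camera call takes 0.05 s, during which the arm holds its last target. There are 200 camera calls.

## Working session

There is one attempt and no reset: what is moved stays moved. The work goes in short steps, Python scripts to look and compute and a tool call to move; the robot and the scene stay as the last step left them, time stands still between calls to the robot, and variables do not carry over. Pictures are saved under pics/ and viewed, at most 10 in all, crops included, and the job is handed in when it is done.

Besides the shell and the picture viewer there is one more tool, called after "Request:" in YAML: its name, and indented under it one key for each argument. arm_command: Moves the arm, as the interface text tells. Its arguments: {"type":"object","properties":{"steps":{"type":"array","items":{"type":"array","items":{"type":"number"}}},"force":{"type":"number"}},"required":["steps"]}

```bash
mkdir -p pics; cat > h.py <<'E'
import numpy as np, cv2
from cell import monitor, imaging, job, find_in, trace
def ray(p,u,v,z):
    V=np.array(p["view"]);K=np.array(p["mtx"]);R,t=V[:3,:3],V[:3,3]
    c=-R.T@t; d=R.T@np.linalg.solve(K,[u,v,1]); return c+d*(z-c[2])/d[2]
E
python3 - <<'E'
from h import *
np.set_printoptions(precision=1,suppress=True)
print({k:monitor.read_state()[k] for k in("clock","eef_pos","eef_rot","finger_gap")})
for n in("top","scene"):
    p=imaging.camera(n); cv2.imwrite(f"pics/{n}0.png",p["img"][:,:,::-1])
    V=np.array(p["view"]);print(n,-V[:3,:3].T@V[:3,3])
    for t,z in(("bare_box_lid",75),("knobbed_box_a_lid",75),("knob_top",31),("pull_top",29),("bracket_top",11),("call_base",25),("call_tip",92)):
        for r in find_in(p,t)[:3]: print(t,round(r["p"],2),np.array(r["rect"]),ray(p,*r["rect"][:2],z))
E
```

```text
{'clock': 0.0, 'eef_pos': array([122.5, 535.9, 223.9]), 'eef_rot': array([-3.1, -0. ,  2.9]), 'finger_gap': 94.15718264004232}
top [378.5  17.9 989.3]
bare_box_lid 0.97 [202.3 188.4  82.4  67.7] [633.8 191.1  75. ]
knobbed_box_a_lid 0.58 [329.6 181.9  75.6  66.1] [639.2 -20.4  75. ]
knobbed_box_a_lid 0.17 [203.1 308.3  20.5  24.8] [436.  188.5  75. ]
knob_top 0.57 [485.2 280.   21.3  15.8] [ 473.1 -279.3   31. ]
pull_top 0.62 [434.5 290.9  24.7  23.9] [ 457.2 -192.8   29. ]
bracket_top 0.75 [386.  296.9  28.4  18.4] [ 450.7 -112.9   11. ]
call_base 0.72 [198.  297.8  60.6  45.9] [457.  206.6  25. ]
call_tip 0.55 [205.5 309.6  18.4  22.6] [432.8 181.6  92. ]
scene [ 822.7 -288.2  719.5]
bare_box_lid 0.79 [464.8 234.   92.5  98.6] [651.7 179.6  75. ]
knobbed_box_a_lid 0.77 [373.4 327.6 104.9 113. ] [661.1 -30.4  75. ]
knob_top 0.84 [147.3 363.2  22.6  19.1] [ 473.9 -273.8   31. ]
knob_top 0.6 [373.1 327.3 105.  110.6] [649.4 -12.8  31. ]
pull_top 0.68 [191.8 325.4  12.8  33.9] [ 468.9 -196.8   29. ]
bracket_top 0.84 [234.3 287.8  34.3  20.9] [ 453.3 -110.6   11. ]
call_tip 0.82 [363.1 156.2  14.7  43.3] [448.8 170.4  92. ]
```

View pics/top0.png

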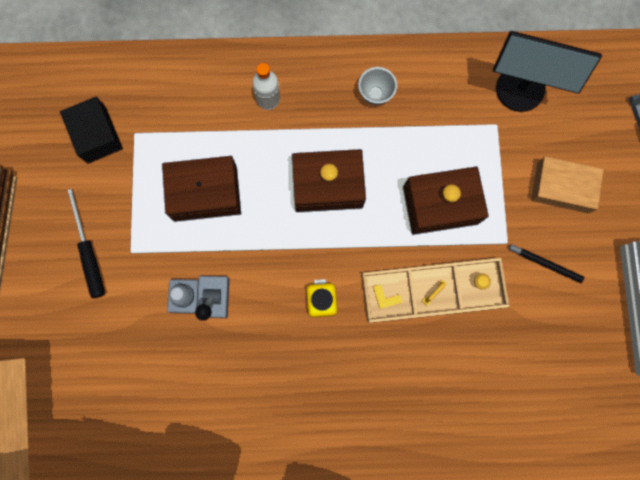

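View pics/scene0.png

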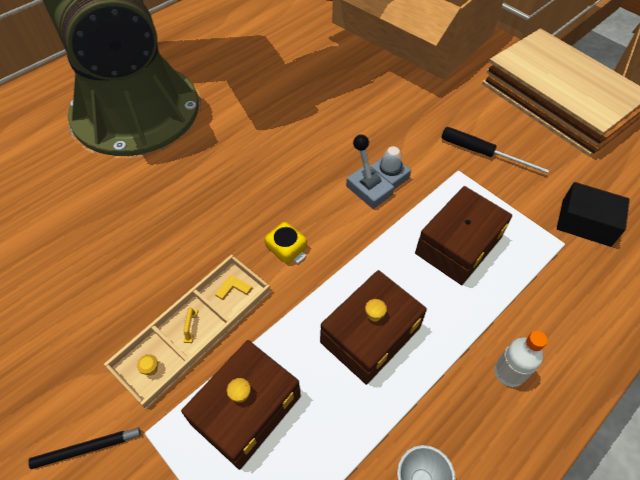

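```bash
python3 - <<'E'
from h import *
np.set_printoptions(precision=1,suppress=True)
a=cv2.imread("pics/top0.png");b=cv2.imread("pics/scene0.png")
f=lambda i,x,y,w=66,h=50:cv2.resize(i[y:y+h,x:x+w],(396,300),interpolation=cv2.INTER_CUBIC)
cv2.imwrite("pics/c.png",np.vstack([np.hstack([f(a,166,272),f(b,345,130,99,75)]),np.hstack([f(a,166,160),f(a,450,260)])]))
T=imaging.camera("top");S=imaging.camera("scene")
def tri(u,v):
    A=[]
    for p,(x,y) in((T,u),(S,v)):
        P=np.array(p["mtx"])@np.array(p["view"])[:3]; A+= [x*P[2]-P[0],y*P[2]-P[1]]
    A=np.array(A); return np.linalg.lstsq(A[:,:3],-A[:,3],rcond=None)[0]
print("ball",tri((203.5,312.5),(361.5,143)))
print("hole",tri((198.5,184),(468,222.5)),ray(T,198.5,184,75),ray(S,468,222.5,75))
print("knob",tri((483,281),(147.5,361)),ray(T,483,281,25))
print(monitor.read_state()["eef_rot"])
E
```

```text
ball [428.9 184.8  96.9]
hole [641.8 197.8  76.7] [641.5 197.4  75. ] [641.9 200.1  75. ]
knob [ 471.8 -273.3   33.8] [ 472.  -277.2   25. ]
[-3.1  0.   2.9]
```

View pics/c.png

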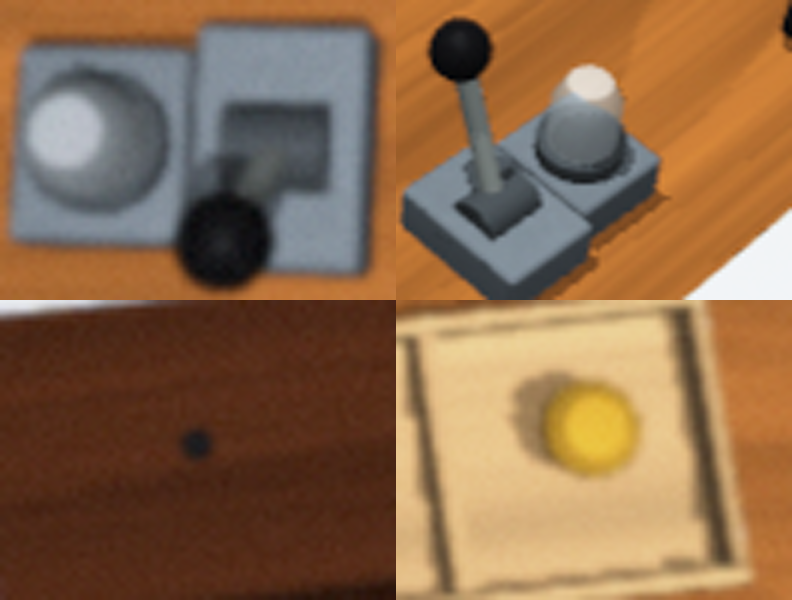

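```bash
cat >> h.py <<'E'
from scipy.spatial.transform import Rotation as Ro
def shift(*tgts):
    s=monitor.read_state(); R=Ro.from_euler("xyz",s["eef_rot"]).as_matrix()
    print("t",s["clock"],"pos",np.round(s["eef_pos"],1),"rot",np.round(s["eef_rot"],4),"F",np.round(s["wrist_force"],1),"gap",round(s["finger_gap"],1))
    for g in tgts: print(g,"->",np.round(R.T@(np.array(g)-s["eef_pos"]),1))
E
python3 - <<'E'
from h import *
np.set_printoptions(precision=1,suppress=True)
T=imaging.camera("top")
C=[ray(T,166+x/6,272+y/6,25) for x,y in((203,25),(372,32),(362,273),(197,265))]
print(np.array(C),np.mean(C,0)); f=(C[0]+C[1]-C[2]-C[3])[:2]; g=(C[0]+C[3]-C[1]-C[2])[:2]
print("yaw %.3f %.3f"%(np.arctan2(f[1],f[0]),np.arctan2(-g[0],g[1])),np.linalg.norm(f)/2,np.linalg.norm(g)/2)
print(ray(T,203.5,312.5,92))
shift((122,536,265),(642,198,265),(642,198,124))
E
```

```text
[[493.6 203.7  25. ]
 [490.3 155.9  25. ]
 [422.7 158.8  25. ]
 [426.2 204.9  25. ]] [458.2 180.8  25. ]
yaw -0.030 -0.072 67.58513911596751 47.13969051829321
[428.3 184.7  92. ]
t 0.95 pos [122.6 536.1 224.4] rot [-3.1  0.   2.9] F [ 0.4  0.2 -0.3] gap 93.8
(122, 536, 265) -> [  0.6  -0.3 -40.6]
(642, 198, 265) -> [-581.7 -213.8  -40.5]
(642, 198, 124) -> [-581.7 -213.8  100.5]
```

Request:
arm_command:
  steps:
    - [0,0,0,-20,0]
    - [0,0,0,-41,0]
    - [0,-20,-7,-41,0]
    - [0,-60,-22,-41,0]
    - [0,-110,-40,-41,0]
    - [0,-160,-59,-41,0]
    - [0,-210,-77,-41,0]
    - [0,-260,-96,-41,0]
    - [0,-310,-114,-41,0]
    - [0,-360,-132,-41,0]
    - [0,-410,-151,-41,0]
    - [0,-460,-169,-41,0]
    - [0,-510,-187,-41,0]
    - [0,-550,-202,-41,0]
    - [0,-575,-211,-41,0]
    - [0,-582,-214,-41,0]
    - [0,-582,-214,-41,0]
    - [0,-582,-214,-41,0]
  force: 5

```text
clock: 3.2
eef_pos: [641.6, 198.6, 265.8]
eef_rot: [3.141, 0.0, 2.918]
wrist_force: [0.0, -0.3, 0.3]
finger_gap: 0.3
finger_force: 0.0
```

```bash
python3 - <<'E'
from h import *
shift((642,198,124))
E
```

```text
t 3.2 pos [641.6 198.6 265.8] rot [3.1414e+00 3.0000e-04 2.9178e+00] F [ 0.  -0.3  0.3] gap 0.3
(642, 198, 124) -> [ -0.5  -0.6 141.8]
```

Request:
arm_command:
  steps:
    - [0,0,0,15,0]
    - [0,0,0,40,0]
    - [0,0,0,65,0]
    - [0,0,0,90,0]
    - [0,0,0,110,0]
    - [0,0,0,125,0]
    - [0,0,0,135,0]
    - [0,0,0,141,0]
    - [0,0,0,141,0]
    - [0,0,0,141,0]

```text
clock: 4.45
eef_pos: [642.5, 197.8, 125.1]
eef_rot: [3.141, 0.001, 2.917]
wrist_force: [0.1, 0.9, 0.4]
finger_gap: 0.5
finger_force: 0.0
```

```bash
python3 - <<'E'
from h import *
T=imaging.camera("top");S=imaging.camera("scene")
f=lambda i,x,y,w=80,h=60:cv2.resize(i[y:y+h,x:x+w,::-1],(400,300),interpolation=cv2.INTER_CUBIC)
cv2.imwrite("pics/d.png",np.hstack([f(T["img"],160,155),f(S["img"],425,175)]))
shift((642,198,124))
E
```

```text
t 4.55 pos [642.4 197.9 125. ] rot [3.1412e+00 7.0000e-04 2.9168e+00] F [-0.1 -1.  -0.2] gap 0.2
(642, 198, 124) -> [0.5 0.  1. ]
```

View pics/d.png

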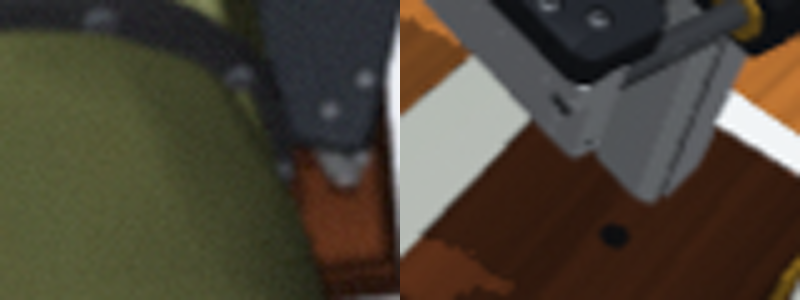

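The left view is mostly occluded by the arm. The right one shows the closed fingertips just above the screw hole (at about scene pixel 468,222). Next I hold there.

Request:
arm_command:
  steps:
    - [0,0,0,0,0]
    - [0,0,0,0,0]
    - [0,0,0,0,0]
    - [0,0,0,0,0]
    - [0,0,0,0,0]
    - [0,0,0,0,0]
    - [0,0,0,0,0]
    - [0,0,0,0,0]
    - [0,0,0,0,0]
    - [0,0,0,0,0]
    - [0,0,0,0,0]
    - [0,0,0,0,0]
    - [0,0,0,0,0]
    - [0,0,0,0,0]
    - [0,0,0,0,0]
    - [0,0,0,0,0]
    - [0,0,0,0,0]
    - [0,0,0,0,0]
    - [0,0,0,0,0]
    - [0,0,0,0,0]

```text
clock: 7.05
eef_pos: [642.3, 197.8, 124.5]
eef_rot: [3.142, 0.0, 2.917]
wrist_force: [-1.0, -0.6, -0.7]
finger_gap: 0.7
finger_force: 0.0
```

Request:
arm_command:
  steps:
    - [0,0,0,-10,0]
    - [0,0,0,-30,0]
    - [0,0,0,-60,0]
    - [0,0,0,-90,0]
    - [0,0,0,-120,0]
    - [0,0,0,-140,0]
    - [0,0,0,-150,0]
    - [0,0,0,-150,0]

```text
clock: 8.05
eef_pos: [642.3, 197.8, 275.4]
eef_rot: [3.141, 0.001, 2.917]
wrist_force: [-0.0, 0.1, -0.2]
finger_gap: 0.6
finger_force: 0.0
```

```bash
python3 - <<'E'
from h import *
shift((472,-274,275),(472,-274,80))
E
```

```text
t 8.05 pos [642.3 197.8 275.4] rot [3.1410e+00 1.2000e-03 2.9168e+00] F [-0.   0.1 -0.2] gap 0.6
(472, -274, 275) -> [  60.9 -497.9    0. ]
(472, -274, 80) -> [  61.1 -498.   195. ]
```

Request:
arm_command:
  steps:
    - [0,3,-20,0,0]
    - [0,7,-60,0,0]
    - [0,13,-105,0,0]
    - [0,18,-150,0,0]
    - [0,24,-195,0,0]
    - [0,29,-240,0,0]
    - [0,35,-285,0,0]
    - [0,40,-330,0,0]
    - [0,46,-375,0,0]
    - [0,51,-420,0,0]
    - [0,56,-460,0,0]
    - [0,59,-485,0,0]
    - [0,60,-500,0,0]
    - [0,60,-500,0,0]
    - [0,60,-500,0,0]
    - [0,60,-500,0,0]

```text
clock: 10.05
eef_pos: [472.6, -275.5, 274.4]
eef_rot: [3.142, -0.0, 2.918]
wrist_force: [0.6, -0.2, 0.7]
finger_gap: 0.5
finger_force: 0.0
```

```bash
python3 - <<'E'
from h import *
T=imaging.camera("top");S=imaging.camera("scene")
for p in(T,S):
    for r in find_in(p,"knob_top")[:2]: print(round(r["p"],2),np.round(r["rect"],1),ray(p,*r["rect"][:2],20))
shift((472,-276,80))
E
```

```text
0.51 [484.6 279.9  16.2  16.1] [ 474.33902199 -281.65015058   20.        ]
0.75 [147.5 364.5  24.   25.4] [ 470.10878332 -274.43690656   20.        ]
0.33 [374.2 325.9 107.7 116.9] [646.2468714  -5.6203595  20.       ]
t 10.25 pos [ 472.5 -275.9  274.5] rot [-3.1416e+00  1.0000e-04  2.9173e+00] F [-0.1 -1.5  0.2] gap 0.5
(472, -276, 80) -> [  0.4  -0.2 194.5]
```

Request:
arm_command:
  steps:
    - [0,0,0,15,0]
    - [0,0,0,45,0]
    - [0,0,0,75,0]
    - [0,0,0,105,0]
    - [0,0,0,130,0]
    - [0,0,0,150,0]
    - [0,0,0,170,0]
    - [0,0,0,185,0]
    - [0,0,0,194,0]
    - [0,0,0,194,0]
    - [0,0,0,194,0]

```text
clock: 11.62
eef_pos: [472.6, -276.4, 81.0]
eef_rot: [-3.141, 0.001, 2.917]
wrist_force: [-0.2, -0.7, 0.8]
finger_gap: 0.7
finger_force: 0.0
```

```bash
python3 - <<'E'
from h import *
T=imaging.camera("top");S=imaging.camera("scene")
f=lambda i,x,y,w=80,h=60:cv2.resize(i[y:y+h,x:x+w,::-1],(400,300),interpolation=cv2.INTER_CUBIC)
cv2.imwrite("pics/e.png",np.hstack([f(T["img"],445,250),f(S["img"],107,325)]))
shift((472,-276,80))
E
```

```text
t 11.725 pos [ 472.6 -276.4   81. ] rot [-3.1412e+00  9.0000e-04  2.9168e+00] F [-0.2  0.7  0.1] gap 0.6
(472, -276, 80) -> [0.6 0.3 1. ]
```

View pics/e.png

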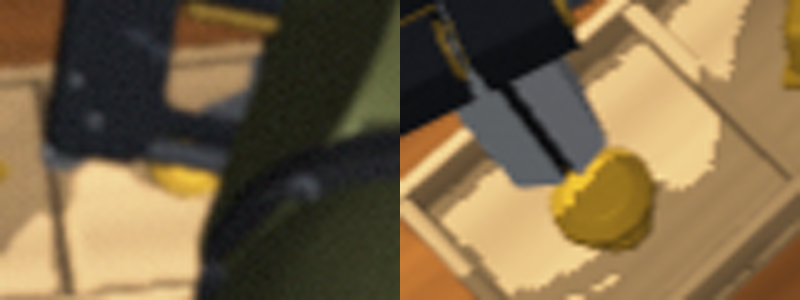

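```bash
python3 - <<'E'
from h import *
for n in("top","scene"):
    p=imaging.camera(n);P=np.array(p["mtx"])@np.array(p["view"])[:3]
    for X in((472.6,-276.4,62),(472.6,-276.4,31),(472.6,-276.4,5),(482.6,-276.4,31),(472.6,-266.4,31)):
        q=P@[*X,1]; print(n,X,np.round(q[:2]/q[2],1))
    for r in trace(p,"knob_top")[:1]: print(r["p"],r["rect"])
E
```

```text
top (472.6, -276.4, 62) [489.2 278.3]
top (472.6, -276.4, 31) [483.5 280.3]
top (472.6, -276.4, 5) [479.1 281.9]
top (482.6, -276.4, 31) [483.1 274.4]
top (472.6, -266.4, 31) [477.6 280.5]
0.52 [481.8, 285.2, 18.1, 4.9]
scene (472.6, -276.4, 62) [138.8 355.1]
scene (472.6, -276.4, 31) [145.1 363.8]
scene (472.6, -276.4, 5) [150.1 370.6]
scene (482.6, -276.4, 31) [149.3 368.9]
scene (472.6, -266.4, 31) [151.4 358.9]
0.7 [148.2, 363.1, 23.1, 20.9]
```

The left view is mostly occluded. The right one shows the closed fingertips (scene about 140,358) just above the loose knob (about 148,363). The projection puts them within 3 mm of centred, so I trim that and hold.

Request:
arm_command:
  steps:
    - [0,2,1.5,0,0]
    - [0,2,1.5,0,0]
    - [0,2,1.5,0,0]

```text
clock: 12.3
eef_pos: [470.7, -274.4, 80.5]
eef_rot: [-3.142, 0.0, 2.917]
wrist_force: [-0.8, -0.3, -0.3]
finger_gap: -0.0
finger_force: 0.0
```

Request:
arm_command:
  steps:
    - [0,0,0,0,0]
    - [0,0,0,0,0]
    - [0,0,0,0,0]
    - [0,0,0,0,0]
    - [0,0,0,0,0]
    - [0,0,0,0,0]
    - [0,0,0,0,0]
    - [0,0,0,0,0]
    - [0,0,0,0,0]
    - [0,0,0,0,0]
    - [0,0,0,0,0]
    - [0,0,0,0,0]
    - [0,0,0,0,0]
    - [0,0,0,0,0]
    - [0,0,0,0,0]
    - [0,0,0,0,0]
    - [0,0,0,0,0]
    - [0,0,0,0,0]
    - [0,0,0,0,0]
    - [0,0,0,0,0]

```text
clock: 14.8
eef_pos: [470.7, -274.3, 80.4]
eef_rot: [3.142, -0.0, 2.917]
wrist_force: [-0.5, -0.3, 1.0]
finger_gap: 0.2
finger_force: 0.0
```

Request:
arm_command:
  steps:
    - [0,0,0,-10,0]
    - [0,0,0,-30,0]
    - [0,0,0,-60,0]
    - [0,0,0,-95,0]
    - [0,0,0,-130,0]
    - [0,0,0,-160,0]
    - [0,0,0,-180,0]
    - [0,0,0,-190,-3]
    - [0,0,0,-190,-10]
    - [0,0,0,-190,-10]

```text
clock: 16.05
eef_pos: [470.6, -274.3, 271.1]
eef_rot: [-3.141, 0.001, 3.091]
wrist_force: [0.0, -0.3, -0.3]
finger_gap: 0.6
finger_force: 0.0
```

```bash
python3 - <<'E'
from h import *
shift((380,184,270),(380,184,101))
E
```

```text
t 16.05 pos [ 470.6 -274.3  271.1] rot [-3.1413e+00  6.0000e-04  3.0907e+00] F [ 0.  -0.3 -0.3] gap 0.6
(380, 184, 270) -> [113.8 453.1   0.9]
(380, 184, 101) -> [113.9 453.1 169.9]
```

Request:
arm_command:
  steps:
    - [0,5,20,0,0]
    - [0,15,60,0,0]
    - [0,25,100,0,0]
    - [0,36,145,0,0]
    - [0,48,190,0,0]
    - [0,59,235,0,0]
    - [0,70,280,0,0]
    - [0,82,325,0,0]
    - [0,93,370,0,0]
    - [0,103,410,0,0]
    - [0,110,440,0,0]
    - [0,114,453,0,0]
    - [0,114,453,0,0]
    - [0,114,453,0,0]

```text
clock: 17.8
eef_pos: [379.8, 183.0, 270.5]
eef_rot: [-3.141, 0.0, 3.09]
wrist_force: [-0.1, -0.3, -0.3]
finger_gap: 0.1
finger_force: 0.0
```

Request:
arm_command:
  steps:
    - [0,0,0,15,0]
    - [0,0,0,45,0]
    - [0,0,0,75,0]
    - [0,0,0,105,0]
    - [0,0,0,130,0]
    - [0,0,0,150,0]
    - [0,0,0,165,0]
    - [0,0,0,170,0]
    - [0,0,0,170,0]
    - [0,0,0,170,0]

```text
clock: 19.05
eef_pos: [379.9, 183.8, 100.9]
eef_rot: [3.141, 0.001, 3.091]
wrist_force: [-0.1, -0.2, 0.2]
finger_gap: 0.5
finger_force: 0.0
```

```bash
python3 - <<'E'
from h import *
S=imaging.camera("scene")
cv2.imwrite("pics/f.png",cv2.resize(S["img"][100:220,290:450,::-1],(640,480),interpolation=cv2.INTER_CUBIC))
shift((429,184,101),(475,182,101))
E
```

```text
t 19.1 pos [379.9 183.9 100.9] rot [3.1412e+00 9.0000e-04 3.0912e+00] F [-0.2  0.6  0.1] gap 0.4
(429, 184, 101) -> [-49.1   2.6  -0. ]
(475, 182, 101) -> [-95.1   2.9  -0. ]
```

View pics/f.png

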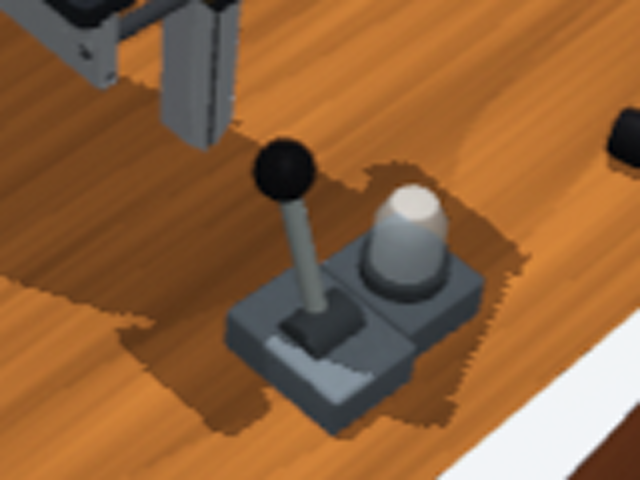

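Request:
arm_command:
  steps:
    - [0,-5,2,0,0]
    - [0,-11,2,0,0]
    - [0,-17,2,0,0]
    - [0,-22,2,0,0]
    - [0,-26,2,0,0]
    - [0,-30,2,0,0]
    - [0,-34,2,0,0]
    - [0,-38,2,0,0]
    - [0,-42,2,0,0]
    - [0,-46,2,0,0]
    - [0,-50,2,0,0]
    - [0,-54,2,0,0]
    - [0,-58,2,0,0]
    - [0,-62,2,0,0]
    - [0,-66,2,0,0]
    - [0,-70,2,0,0]
    - [0,-74,2,0,0]
    - [0,-78,2,0,0]
    - [0,-82,2,0,0]
    - [0,-82,2,0,0]

```text
clock: 21.6
eef_pos: [461.9, 181.6, 100.4]
eef_rot: [-3.142, 0.0, 3.091]
wrist_force: [-0.1, -0.3, 0.6]
finger_gap: 0.4
finger_force: 0.0
```

```bash
python3 - <<'E'
from h import *
S=imaging.camera("scene")
cv2.imwrite("pics/g.png",cv2.resize(S["img"][100:220,290:450,::-1],(640,480),interpolation=cv2.INTER_CUBIC))
shift()
E
```

```text
t 21.65 pos [461.7 181.7 100.4] rot [3.1415e+00 2.0000e-04 3.0913e+00] F [-0.9 -0.1  0. ] gap 0.5
```

View pics/g.png

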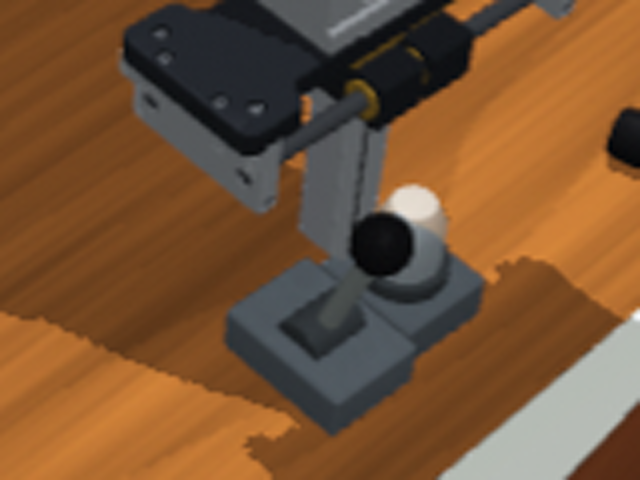

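The lever has moved across: the ball is at crop 380,243 and is still being pushed. I continue slowly, 1.5 mm per row, until it reaches the stop.

Request:
arm_command:
  steps:
    - [0,-2,0,0,0]
    - [0,-4,0,0,0]
    - [0,-6,0,0,0]
    - [0,-8,0,0,0]
    - [0,-9,0,0,0]
    - [0,-10,0,0,0]
    - [0,-10,0,0,0]
    - [0,-10,0,0,0]

```text
clock: 22.65
eef_pos: [471.7, 181.2, 100.5]
eef_rot: [3.142, 0.0, 3.091]
wrist_force: [-0.6, 0.2, -0.6]
finger_gap: 0.4
finger_force: 0.2
```

Request:
arm_command:
  steps:
    - [0,-1,0,0,0]
    - [0,-2,0,0,0]
    - [0,-2,0,0,0]
    - [0,-2,0,0,0]

```text
clock: 23.15
eef_pos: [473.6, 181.1, 100.5]
eef_rot: [3.142, 0.0, 3.091]
wrist_force: [0.1, -0.0, -0.5]
finger_gap: 0.6
finger_force: 0.2
```

Request:
arm_command:
  steps:
    - [0,-1,0,0,0]
    - [0,-2,0,0,0]
    - [0,-2,0,0,0]

```text
clock: 23.52
eef_pos: [475.2, 181.0, 100.3]
eef_rot: [-3.141, -0.001, 3.091]
wrist_force: [-5.5, -0.1, -0.3]
finger_gap: 0.5
finger_force: 2.4
```

Request:
arm_command:
  steps:
    - [0,-1,0,0,0]
    - [0,-2,0,0,0]
    - [0,-2,0,0,0]

```text
clock: 23.9
eef_pos: [475.8, 181.0, 100.1]
eef_rot: [-3.141, -0.005, 3.092]
wrist_force: [-15.4, 0.9, 7.3]
finger_gap: 0.4
finger_force: 8.1
```

The force step at 475 mm, as predicted, shows the lever is on its stop. Now I retreat backwards and up.

Request:
arm_command:
  steps:
    - [0,4,0,0,0]
    - [0,12,0,0,0]
    - [0,30,0,0,0]
    - [0,55,0,0,0]
    - [0,80,0,0,0]
    - [0,95,0,0,0]
    - [0,100,0,-20,0]
    - [0,100,0,-55,0]
    - [0,100,0,-95,0]
    - [0,100,0,-130,0]
    - [0,100,0,-150,0]
    - [0,100,0,-160,0]
    - [0,100,0,-160,0]
    - [0,100,0,-160,0]

```text
clock: 25.65
eef_pos: [377.5, 185.8, 259.6]
eef_rot: [-3.141, -0.001, 3.091]
wrist_force: [0.5, 0.1, -0.4]
finger_gap: 0.4
finger_force: 0.0
```

```bash
python3 - <<'E'
from h import *
S=imaging.camera("scene")
cv2.imwrite("pics/i.png",S["img"][:,:,::-1])
P=np.array(S["mtx"])@np.array(S["view"])[:3]
for r in find_in(S,"call_tip")[:2]: print(r)
for a in(.3,.4,.5): q=P@[458.2+80*np.sin(a),181-4*np.sin(a),22+80*np.cos(a),1]; print(a,q[:2]/q[2])
shift()
E
```

```text
{'rect': [385.6, 171.8, 27.5, 24.3], 'p': 0.72}
0.3 [382.58305946 161.60823893]
0.4 [385.74376174 165.47963736]
0.5 [388.71873319 169.55825562]
t 25.75 pos [377.5 185.8 259.7] rot [-3.1411e+00 -1.2000e-03  3.0913e+00] F [-0.9 -0.3 -0.1] gap 0.3
```

View pics/i.png

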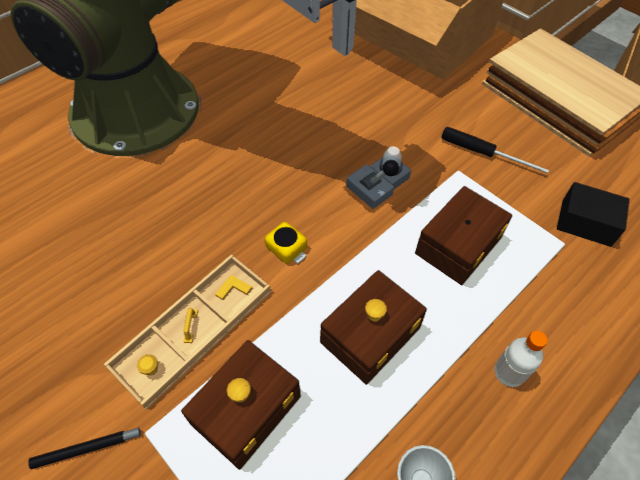

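The lever is fully over, with the ball at about (391,168), which matches the 0.5 rad prediction. Nothing else has moved and the gripper is clear, so I hand in.

```bash
python3 -c "
from cell import job; print(job.sign_off())"
```

```text
the job is handed in; nothing more can be done
None
```

I pointed at the box with no knob, then at the loose knob, each held for over two seconds, then pushed the call lever to its stop and handed the job in at about 26 s with the arm clear of everything.

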